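Clear the mould off the access cover and lock its quarter-turn stud

ROBOT

A 6-joint arm with a two-finger parallel gripper is mounted at the origin on the work surface. World frame = base frame: x ahead of the robot, y to its left, z up, the work surface at z = 0. Lengths are in m, angles in rad, forces in N, time in s.
With the tool pointing down it reaches from about 0.375 to 0.9 m from the base axis. Payload 3.1 kg.
Tool frame: the origin (TCP) lies at the very end of the fingers, on their centre line; the grasp point (between the pads) lies 19 mm behind it; z points along the fingers, y is the direction in which the jaws open and shut (so a half turn about z gives the same grasp; the last joint's range is limited). The gripper opens to 87 mm and grips with 3 to 60 N. Pads are 19 mm wide; open, the fingers measure 117 mm over their backs; the gripper's body (75 mm by 190 mm) begins 51 mm behind the grasp point.
Start: joints at [-1.492, 0.527, 1.433, -0, 1.181, -0.178], TCP at [0.159, -0.604, 0.223] pointing down, gripper open.
Joint ranges: [-3.08, 3.08], [-0.75, 2.2], [0.22, 2.44], [-1.43, 4.57], [0, 2.65], [-2.85, 2.85]. Speed limits (rad/s): [2.79, 2.79, 3.14, 3.14, 3.14, 3.14].

INTERFACE

Orientations are given as a 3x3 rotation matrix whose columns are the frame's x, y, z axes.
In Python, from cell import status, read_camera, robot gives the robot as it stands.
- The arm moves only by the tool step_arm, never from a script. Its argument "steps" is a list of rows, each a list of 3 entries, a list of its own where there are three numbers: the shift along the world's x, y, z in cm, then the turn about the world's z in degrees, then the closure in counts, from 0 (fully open) to 255 (shut). A call has 1 to 5 rows; each row is the pose to reach, as a shift and turn from the pose commanded when the call began; what a row does not reach only later rows make up. A row lasts 1/8 s, in which the tool goes at most 62.5 mm and 10.7 degrees, less where a joint would pass 70% of its speed; a pose out of reach is approached as far as the arm can. A call with a gripper value outside its range is refused whole. The fingers move at their own pace and stop on an object; "squeeze" is the grip in N (left out, the last holds). Time passes only in rows, so rows that repeat a pose let the fingers close. It gives the time, the measured TCP pose, the force and the opening at its end, in the units of the state.
- status.sense(): the state, without advancing time (a new reading comes with each control period).
- read_camera(name): name is "side" or "top"; returns a dict with "color" (480x640x3 uint8, red, green, blue), "camera_matrix" (3x3 intrinsics, pixels), "R" (3x3) and "t" (3): a world point X has camera coordinates R X + t. Camera axes: x right, y down, z forward; pixel columns grow to the right and rows downward; lengths in m; the calibration is good to about 2 mm. A picture is of the moment at which its call begins. There is no depth.
- robot.hand_in(): hands the job in, once; it reports no verdict.
The state is a dict: "clock": time; "qpos": joint angles; "joint_vel": joint speeds; "joint_torque": joint torques, N m; "ee_pos": TCP position; "eef_rot": TCP orientation; "ft_force": force on the tool from outside, world axes, zero at the start; "ft_torque": the same for the moment, N m; "finger_gap": opening from 0.0 (shut) to 1.0 (fully open).
Only numpy, scipy, OpenCV 4.12 (cv2) and the standard library are available. Lean on these libraries where they do the work, as an engineer would, in place of code of your own. Each camera call takes 0.05 s, during which the arm holds its last target.

TASK

A long pink rubber mould was left lying across the two rails of the clamp base, right over the yellow quarter-turn stud of its access cover. Clear it off first: slide or carry it along the rails onto the cork-topped stand beside the base and leave it lying flat, wholly on the cork. Then press the yellow wing down and turn it clockwise a full quarter turn so that the stud catches and stays down; do not let the mould fall, and leave the tub, the can and the stack of moulds where they are.

Things in the scene. Friction and masses are not known exactly. Their poses are not given: they have to be found in the camera images.
- plinth: Clamp base, a fixed teal block 200 (x) x 230 (y) mm, 45 mm high, which varies in place and yaw. Origin: centre of its underside, on the table; z up. On its deck two aluminium rails run along its y, 220 mm long (y from -110 to +110), 12 mm wide, centred at x = -61 and +61 mm, their tops 35 mm above the deck (80 mm above the table): a 110 mm wide channel lies between them. The stud stands at x = 0, y = 0 in the middle of the channel.
- mould_mid (a point): The stray mould, a loose pink rubber block 140 (x) x 60 (y) x 26 (z) mm, about 220 g; the point is its centre, half-way up, and its axes are the block's. At the start it lies flat across both rails, its long side across the channel, hiding the stud, up to 20 mm off the stud's axis along the rails and turned a few degrees. It slides on the rails and the cork.
- rest_top (a point): Fixed cork-topped stand 180 (x) x 140 (y) mm, 78 mm high (2 mm lower than the rail tops), its axes parallel to the clamp base's. The point is the centre of its cork top. It stands off one end of the rails, on the base's +y or -y side (it varies), about 8 mm beyond the rail ends, its centre about 189 mm from the stud.
- stud_head (a point): Middle of the stud's yellow wing: an upright flat bar 44 mm long (this point's x), 12 mm thick (y), 20 mm tall, on a round steel flange of 20 mm radius and 4 mm thickness. With the stud up the wing's middle is 66 mm above the table (21 mm above the deck) and its top 31 mm above the deck; flange and wing go down together by up to 7 mm. When open the wing lies across the rails (within 0.2 rad), when locked it lies along them.
- stud_press (a joint): How far the stud is pressed down: 0 up, 0.007 m fully down. A spring pushes it up (about 3 N at the top, 9 N at the bottom), so released it rises to 0 unless its cam has caught; caught it stays at about 0.006.
- stud (a joint): Turn of the stud, clockwise seen from above: 0 to 0.2 rad at the start (open), stop at 1.571 (locked). It cannot be turned past about 0.35 while up: it must be pressed nearly fully down, then it turns easily; once well past 0.7 the cam holds it down, and it counts as locked past 1.3.
- tub_mid (a point): Bystander: open clear plastic tub with wire hooks, 96 mm across, 55 mm high, standing on the table off the other end of the rails; the point is its centre, half-way up.
- can_mid (a point): Bystander: white and green spray can, 52 mm across, 142 mm high, standing on the table beyond the clamp base (its +x side); the point is its centre, half-way up.
- stack_mid (a point): Bystander: stack of three small pink moulds stuck together, 75 x 50 mm, 72 mm high, on the table beyond the clamp base (its +x side); the point is its centre, half-way up.
Things that resemble listed ones, but are neither listed nor needed, are in the scene too. What is shaped like the part that bears mould_mid but orange is not meant.

How it is judged:
By the outcome, as a careful person would: the job done as asked, in the order asked, and still so for the second after the job is handed in, with the robot touching nothing.
It also fails if it takes over 53 s, if anything falls off the work surface, if the arm or the gripper's body presses on something with over 40 N, if the wrist force passes 120 N, or if a joint passes its speed limit or range.

## Working session

There is one attempt and no reset: what is moved stays moved. The work goes in short steps, Python scripts to look and compute and a tool call to move; the robot and the scene stay as the last step left them, time stands still between calls to the robot, and variables do not carry over. Pictures are saved under pics/ and viewed, and the job is handed in when it is done.

Besides the shell and the picture viewer there is one more tool, called in YAML: its name, and indented under it one key for each argument. step_arm: Moves the arm, as the interface text tells. Its arguments: {"type":"object","properties":{"steps":{"type":"array","items":{"type":"array"}},"squeeze":{"type":"number"}},"required":["steps"]}

```bash
ls; mkdir -p pics
python3 - <<'E'
from cell import status, read_camera, robot
import cv2,numpy as np
s=status.sense(); print(s)
for n in("side","top"):
    c=read_camera(n); cv2.imwrite(f"pics/{n}0.png",c["color"][:,:,::-1])
    print(n,c["camera_matrix"],c["R"],c["t"])
E
```

```text
pics
{'clock': 0.0, 'qpos': array([-1.49250061e+00,  5.28481965e-01,  1.43388362e+00, -2.54412878e-05,
        1.18135753e+00, -1.78467469e-01]), 'joint_vel': array([-0.00058396, -0.00050273, -0.00127668, -0.00169535, -0.00190064,
       -0.00068863]), 'joint_torque': array([ 3.01256323e-04, -4.40032625e+01, -1.76593852e+01,  6.33415324e-02,
        5.82923472e-02, -1.61487515e-04]), 'ee_pos': array([ 0.15870384, -0.60377659,  0.22156785]), 'eef_rot': array([[ 9.67214611e-01,  2.53960352e-01, -1.90099962e-04],
       [ 2.53960175e-01, -9.67212348e-01,  2.12209549e-03],
       [ 3.55061087e-04, -2.10079959e-03, -9.99997730e-01]]), 'ft_force': array([-0.43242008, -0.25942453,  0.45257577]), 'ft_torque': array([-0.04282107, -0.00492087,  0.00309451]), 'finger_gap': 1.0002446572975972}
side [[503.05592123   0.         314.95687016]
 [  0.         503.05592123 243.30966367]
 [  0.           0.           1.        ]] [[-0.70862436 -0.70553245  0.00868823]
 [-0.54736997  0.54191533 -0.63774125]
 [ 0.44523886 -0.45667466 -0.77020167]] [0.44111859 0.34337224 0.76889548]
top [[588.46657617   0.         314.95589216]
 [  0.         588.46657617 241.4544393 ]
 [  0.           0.           1.        ]] [[ 0.02820701 -0.99960048  0.00180238]
 [-0.98830809 -0.02815855 -0.14984732]
 [ 0.14983821  0.00244544 -0.98870751]] [0.02566437 0.58099361 1.1050255 ]
```

View pics/side0.png

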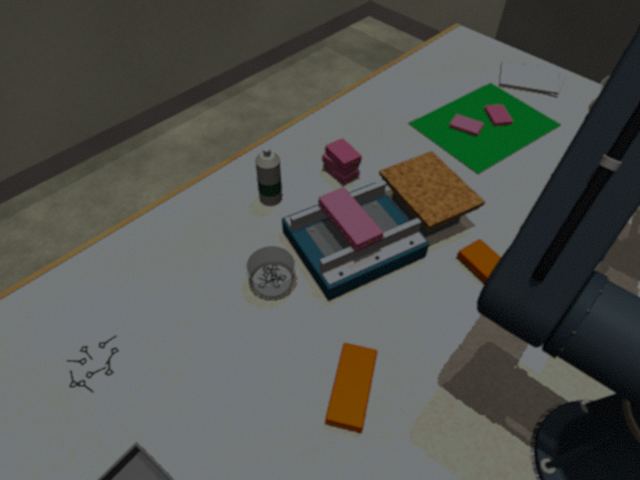

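View pics/top0.png

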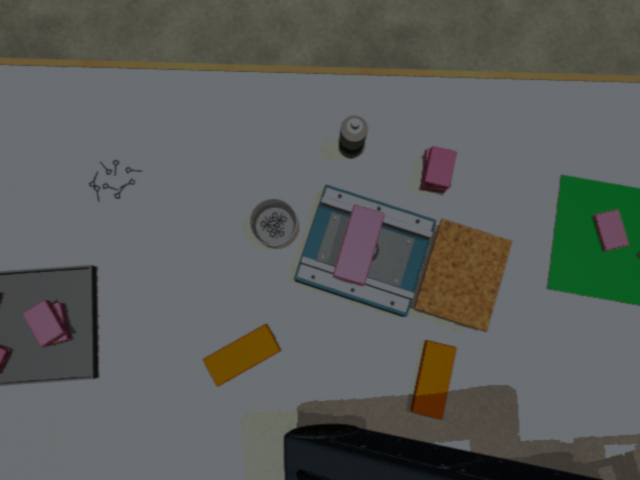

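The pink candidates in the top view are:
- The block across the rails at (358,245).
- The stack at (438,169).
- The tray moulds at (45,323).
- The green-mat moulds at (611,230).

The orange blocks at (242,354) and (434,379) are decoys. I choose (358,245), the long pink one across both rails. The cork stand is at (463,275) and the stud is just visible at (377,250).

```bash
cat > h.py <<'E'
from cell import status, read_camera, robot
import cv2,numpy as np
def ray(c,uv,z):
    K,R,t=c["camera_matrix"],c["R"],c["t"]
    uv=np.atleast_2d(uv).astype(float)
    d=(np.linalg.inv(K)@np.c_[uv,np.ones(len(uv))].T).T@R   # R^T d
    o=-R.T@t
    return o+d*((z-o[2])/d[:,2])[:,None]
def proj(c,X):
    p=c["camera_matrix"]@(c["R"]@np.atleast_2d(X).T+c["t"][:,None]); return (p[:2]/p[2]).T
def pts(c,lo,hi,box,z):
    hsv=cv2.cvtColor(c["color"],cv2.COLOR_RGB2HSV)
    m=cv2.inRange(hsv,np.array(lo),np.array(hi)); k=np.zeros_like(m); x0,y0,x1,y1=box; k[y0:y1,x0:x1]=255; m&=k
    cs,_=cv2.findContours(m,cv2.RETR_EXTERNAL,cv2.CHAIN_APPROX_NONE)
    cn=max(cs,key=cv2.contourArea).reshape(-1,2)
    return ray(c,cn,z),cn
def rect(P):
    (cx,cy),(w,h),a=cv2.minAreaRect((P[:,:2]*1000).astype(np.float32))
    if w<h: w,h,a=h,w,a+90
    return (round(cx,1),round(cy,1)),(round(w,1),round(h,1)),round((a+90)%180-90,2)
E
python3 - <<'E'
from h import *
c=read_camera("top")
hsv=cv2.cvtColor(c["color"],cv2.COLOR_RGB2HSV)
for p in [(358,245),(463,275),(330,230),(375,205),(310,260)]: print(p,hsv[p[1],p[0]])
P,cn=pts(c,(150,60,60),(179,255,255),(320,190,400,300),0.106); print("mould",rect(P))
P,cn=pts(c,(5,80,50),(25,255,255),(400,200,520,340),0.078); print("cork",rect(P))
P,cn=pts(c,(85,80,20),(115,255,255),(280,170,450,330),0.045); print("plinth",rect(P))
im=c["color"][170:340,280:520,::-1]; cv2.imwrite("pics/crop0.png",cv2.resize(im,(720,510),interpolation=cv2.INTER_CUBIC))
E
```

```text
(358, 245) [154  55 107]
(463, 275) [ 20 145 107]
(330, 230) [96 15 83]
(375, 205) [105  22 115]
(310, 260) [103  20 113]
mould ((567.3, -38.8), (140.3, 61.2), -14.96)
cork ((520.7, -237.4), (180.1, 140.7), -16.67)
plinth ((551.8, -119.9), (107.4, 95.1), -15.91)
```

View pics/crop0.png

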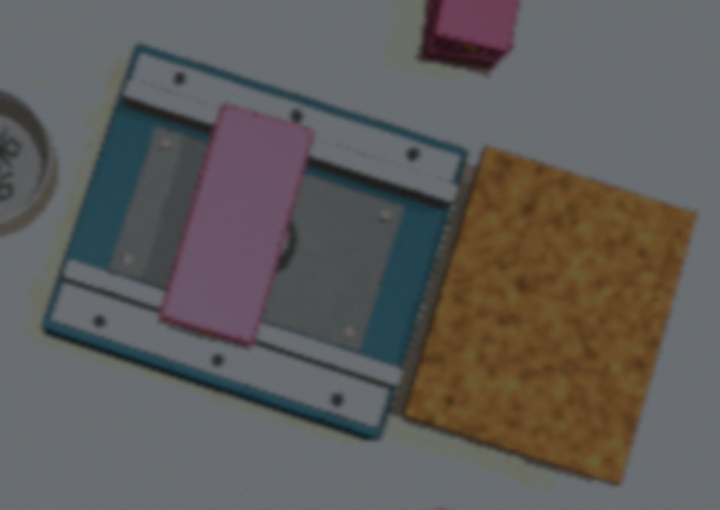

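Run:
```python
from h import *
c=read_camera("top")
cr=lambda a:np.array(a,float)/3+[280,170]
P=ray(c,cr([(137,46),(467,150),(378,437),(45,330)]),.045); print(P.round(4),P.mean(0).round(4), np.linalg.norm(np.diff(P,axis=0),axis=1))
e=P[0]-P[1]+P[3]-P[2]; print(np.degrees(np.arctan2(-e[0],e[1])))
H=ray(c,cr([(180,78),(296,116),(413,154),(99,321),(217,360),(337,400)]),.08);print("holes",H.round(4),H.mean(0).round(4))
```

```text
[[ 0.6927  0.0241  0.045 ]
 [ 0.6291 -0.1934  0.045 ]
 [ 0.4412 -0.1361  0.045 ]
 [ 0.5035  0.0785  0.045 ]] [ 0.5666 -0.0567  0.045 ] [0.22657575 0.19646119 0.2234888 ]
-16.242529008504754
holes [[ 0.6638 -0.0034  0.08  ]
 [ 0.6412 -0.0776  0.08  ]
 [ 0.6188 -0.152   0.08  ]
 [ 0.5071  0.0438  0.08  ]
 [ 0.4849 -0.0303  0.08  ]
 [ 0.4622 -0.1052  0.08  ]] [ 0.563  -0.0541  0.08  ]
```

Mould size reads 140x61 mm and the cork 180x141 mm, which match the given sizes. The stud is near (0.567,-0.056) and the base yaw is about -16.5°. I'll go above the mould with a +150° turn, so the later clockwise turn stays in range.

step_arm:
  steps:
    - [[3.5,4.5,0],10.5,0]
    - [[7,9,0],21,0]
    - [[10.5,13.5,0],31.5,0]
    - [[14,18,0],42,0]
    - [[17.5,22.5,0],52.5,0]
  squeeze: 35

```text
clock: 0.82
ee_pos: [0.3347, -0.378, 0.2226]
eef_rot: [[0.382, 0.924, 0.0], [0.924, -0.382, -0.0], [-0.0, 0.0, -1.0]]
ft_force: [0.7, -0.4, 0.0]
finger_gap: 0.997
```

step_arm:
  steps:
    - [[3.5,4.5,0],10.5,0]
    - [[7,9,0],21,0]
    - [[10.5,13.5,0],31.5,0]
    - [[14,18,0],42,0]
    - [[17.5,22.5,0],52.5,0]

```text
clock: 1.45
ee_pos: [0.5098, -0.1529, 0.2226]
eef_rot: [[-0.501, 0.865, 0.0], [0.865, 0.501, -0.0], [-0.0, 0.0, -1.0]]
ft_force: [1.2, -1.2, 0.4]
finger_gap: 1.002
```

step_arm:
  steps:
    - [[2,4,-1],10,0]
    - [[3.5,8,-2],20,0]
    - [[5.5,11.5,-3],30,0]
    - [[5.5,11.5,-4],40,0]
    - [[5.5,11.5,-4],45,0]

```text
clock: 2.08
ee_pos: [0.5632, -0.0384, 0.1814]
eef_rot: [[-0.966, 0.259, -0.002], [0.259, 0.966, 0.001], [0.003, -0.0, -1.0]]
ft_force: [-0.8, 0.9, -0.1]
finger_gap: 0.994
```

Run:
```python
from h import *
s=status.sense(); R=s["eef_rot"]; print(s["clock"],s["ee_pos"],s["ft_force"],s["qpos"],np.degrees(np.arctan2(R[1,0],R[0,0])))
```

```text
2.075 [ 0.56315504 -0.03841913  0.18138561] [-0.79907263  0.87220874 -0.1427727 ] [-2.65993350e-01  4.99425949e-01  1.62694358e+00 -1.25672894e-04
  1.01772656e+00 -1.57495089e+00] 165.00152555389636
```

step_arm:
  steps:
    - [[0.4,0,-3],0,0]
    - [[0.4,0,-6],0,0]
    - [[0.4,0,-8.5],0,0]
    - [[0.4,0,-9.9],0,0]
    - [[0.4,0,-9.9],0,0]

```text
clock: 2.7
ee_pos: [0.5672, -0.0393, 0.0827]
eef_rot: [[-0.965, 0.264, -0.002], [0.264, 0.965, 0.001], [0.002, -0.0, -1.0]]
ft_force: [0.6, 0.0, 0.4]
finger_gap: 0.997
```

step_arm:
  steps:
    - [[0,0,0],0,120]
    - [[0,0,0],0,120]
    - [[0,0,0],0,120]
    - [[0,0,0],0,120]
    - [[0,0,0],0,120]

```text
clock: 3.32
ee_pos: [0.5682, -0.0393, 0.0842]
eef_rot: [[-0.965, 0.264, 0.001], [0.264, 0.965, 0.0], [-0.001, 0.0, -1.0]]
ft_force: [0.6, 1.7, 3.9]
finger_gap: 0.687
```

Run:
```python
from h import *
for n in("top","side"):
    c=read_camera(n); cv2.imwrite(f"pics/{n}1.png",c["color"][:,:,::-1])
```

```text
(no output)
```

View pics/side1.png

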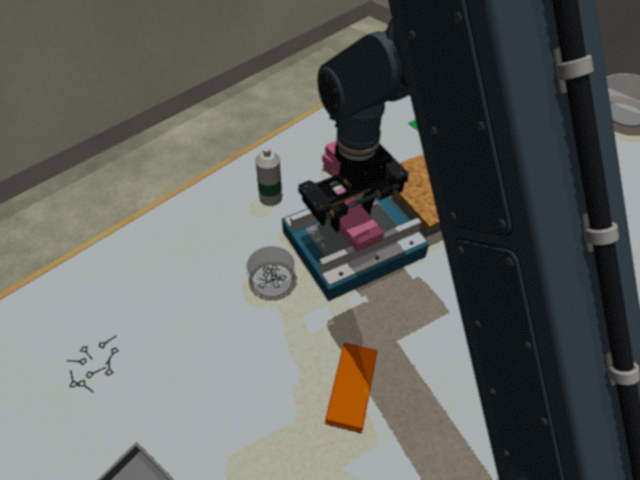

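The side view shows the gripper straddling the mould at about (360,215), and the opening reads 60 mm, so it's gripped. Lift and carry.

step_arm:
  steps:
    - [[0,0,1],0,120]
    - [[0,0,2],0,120]
    - [[0,0,3],0,120]
    - [[-0.7,-3,3],0,120]
    - [[-1.4,-6,3],0,120]

```text
clock: 4.05
ee_pos: [0.5539, -0.0999, 0.1143]
eef_rot: [[-0.965, 0.262, 0.001], [0.262, 0.965, -0.0], [-0.001, -0.0, -1.0]]
ft_force: [-0.2, -0.1, -2.4]
finger_gap: 0.688
```

step_arm:
  steps:
    - [[-0.7,-3,0],-0.5,120]
    - [[-1.4,-6,0],-1,120]
    - [[-2.1,-9,0],-1.5,120]
    - [[-2.8,-12,0],-1.5,120]
    - [[-3.3,-13.8,0],-1.5,120]

```text
clock: 4.68
ee_pos: [0.5206, -0.2391, 0.114]
eef_rot: [[-0.957, 0.29, 0.001], [0.29, 0.957, -0.001], [-0.001, -0.0, -1.0]]
ft_force: [-0.0, -0.1, -2.7]
finger_gap: 0.685
```

step_arm:
  steps:
    - [[0,0,0],0,120]
    - [[0,0,-1],0,120]
    - [[0,0,-2],0,120]

```text
clock: 5.05
ee_pos: [0.5207, -0.2361, 0.0928]
eef_rot: [[-0.958, 0.288, -0.001], [0.288, 0.958, 0.001], [0.001, 0.001, -1.0]]
ft_force: [-0.2, 0.5, -2.3]
finger_gap: 0.686
```

step_arm:
  steps:
    - [[0,0,-0.5],0,120]
    - [[0,0,-0.8],0,120]
    - [[0,0,-1.0],0,120]
    - [[0,0,-1.0],0,120]

```text
clock: 5.55
ee_pos: [0.5208, -0.2375, 0.0835]
eef_rot: [[-0.957, 0.289, 0.0], [0.289, 0.957, -0.0], [-0.0, -0.0, -1.0]]
ft_force: [0.3, 0.1, -2.3]
finger_gap: 0.689
```

Run:
```python
from h import *
out=[]
c=read_camera("top"); out.append(cv2.resize(c["color"][150:350,280:520,::-1],(480,400)))
c=read_camera("side"); out.append(cv2.resize(c["color"][120:280,360:520,::-1],(320,320)))
cv2.imwrite("pics/a.png",out[0]);cv2.imwrite("pics/b.png",out[1])
```

```text
(no output)
```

View pics/a.png

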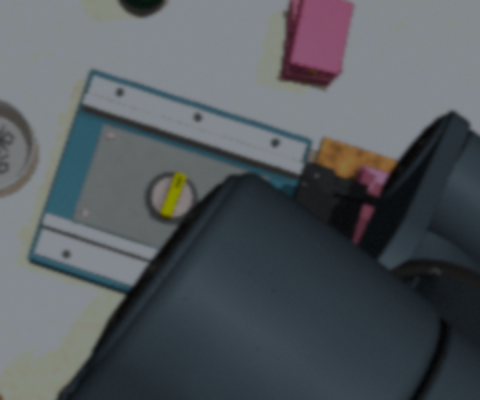

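The top crop shows the stud's wing at (174,194), now uncovered, and the mould held over the cork. There's no contact force yet, so I lower a bit more.

step_arm:
  steps:
    - [[0,0,-0.1],0,120]
    - [[0,0,-0.2],0,120]
    - [[0,0,-0.3],0,120]
    - [[0,0,-0.3],0,120]

```text
clock: 6.15
ee_pos: [0.5209, -0.2376, 0.0822]
eef_rot: [[-0.957, 0.289, 0.001], [0.289, 0.957, -0.0], [-0.001, -0.0, -1.0]]
ft_force: [-1.8, 0.1, 8.4]
finger_gap: 0.686
```

Contact (+8 N). Release and rise.

step_arm:
  steps:
    - [[0,0,0.1],0,60]
    - [[0,0,0.1],0,0]
    - [[0,0,0.1],0,0]
    - [[0,0,0.1],0,0]
    - [[0,0,1.0],0,0]

```text
clock: 6.78
ee_pos: [0.5202, -0.2371, 0.0901]
eef_rot: [[-0.957, 0.289, -0.002], [0.289, 0.957, 0.001], [0.002, 0.001, -1.0]]
ft_force: [-0.5, 0.4, 0.0]
finger_gap: 0.993
```

step_arm:
  steps:
    - [[0,0,2],0,0]
    - [[0,0,5],0,0]
    - [[0,0,9],0,0]
    - [[-4,-5,9],0,0]
    - [[-8,-10,9],0,0]

```text
clock: 7.4
ee_pos: [0.4428, -0.336, 0.1821]
eef_rot: [[-0.958, 0.286, 0.002], [0.286, 0.958, -0.002], [-0.003, -0.002, -1.0]]
ft_force: [0.4, -0.0, -0.3]
finger_gap: 0.996
```

Run:
```python
from h import *
c=read_camera("top"); cv2.imwrite("pics/t2.png",c["color"][:,:,::-1])
cv2.imwrite("pics/t2c.png",cv2.resize(c["color"][200:300,330:430,::-1],(600,600),interpolation=cv2.INTER_CUBIC))
s=read_camera("side"); cv2.imwrite("pics/s2.png",s["color"][:,:,::-1])
P,cn=pts(c,(22,150,40),(35,255,255),(330,200,420,290),0.076); print("wing",rect(P),cn.min(0),cn.max(0))
```

```text
wing ((566.3, -55.2), (44.5, 10.9), -19.37) [360 237] [372 258]
```

View pics/t2.png

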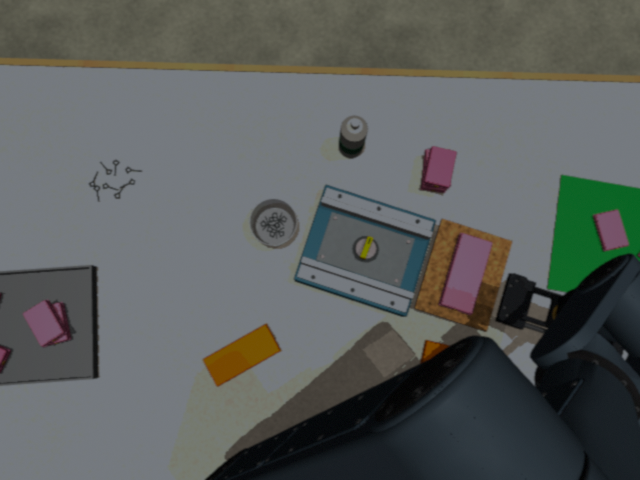

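View pics/t2c.png

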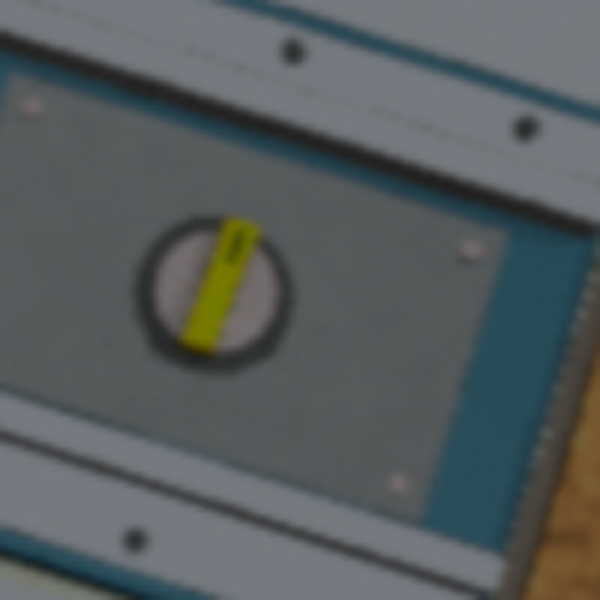

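View pics/s2.png

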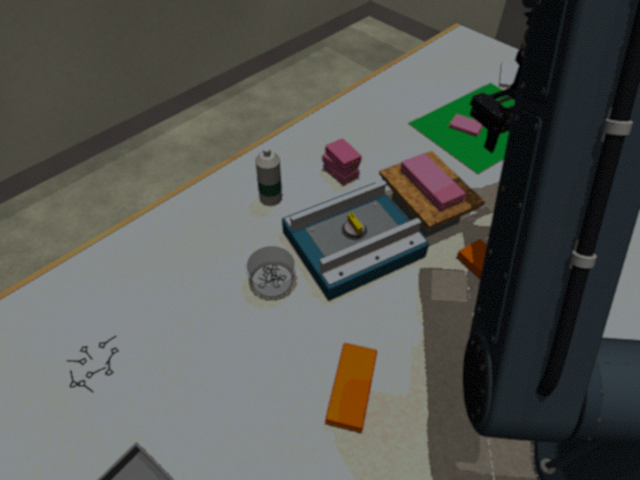

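The mould now lies flat and centred on the cork, at (466,272) in the top view. The wing is at top (366,248) → (0.566,-0.055), 44.5x10.9 mm, yaw -19.4°, which agrees with the deck centre. Move over the stud.

step_arm:
  steps:
    - [[2.5,5.6,0],-1,0]
    - [[5,11.2,0],-2,0]
    - [[7.5,16.8,0],-2.8,0]
    - [[10,22.4,0],-2.8,0]
    - [[12.4,28.1,0],-2.8,0]

```text
clock: 8.12
ee_pos: [0.5675, -0.0515, 0.1811]
eef_rot: [[-0.942, 0.335, 0.001], [0.335, 0.942, 0.0], [-0.001, 0.0, -1.0]]
ft_force: [0.3, -0.8, -0.3]
finger_gap: 0.997
```

step_arm:
  steps:
    - [[0,0,-1],0,0]
    - [[0,0,-1],0,0]
    - [[0,0,-1],0,0]

```text
clock: 8.5
ee_pos: [0.5662, -0.0552, 0.1706]
eef_rot: [[-0.942, 0.337, -0.001], [0.337, 0.942, -0.0], [0.0, -0.0, -1.0]]
ft_force: [0.1, 0.4, 0.7]
finger_gap: 1.004
```

Run:
```python
from h import *
c=read_camera("top")
P,cn=pts(c,(150,45,60),(179,255,255),(430,210,510,330),0.104); print("mould",rect(P))
P,cn=pts(c,(5,80,50),(25,255,255),(400,200,520,340),0.078); print("cork",rect(P))
s=status.sense(); R=s["eef_rot"]; print(s["clock"],s["ee_pos"],s["ft_force"],s["qpos"],np.degrees(np.arctan2(R[1,0],R[0,0])))
```

```text
mould ((520.5, -235.4), (140.9, 62.8), -16.53)
cork ((519.3, -242.0), (180.1, 131.4), -16.48)
8.55 [ 0.56635908 -0.05546341  0.17071073] [-0.42843558 -0.49014997 -0.36225068] [-2.93849174e-01  5.18592219e-01  1.62699345e+00 -1.81818294e-04
  9.96088608e-01 -1.52044961e+00] 160.2846906897696
```

step_arm:
  steps:
    - [[0,0,-4],0,0]
    - [[0,0,-7],0,0]
    - [[0,0,-9.5],0,0]
    - [[0,0,-10.8],0,0]
    - [[0,0,-10.8],0,0]

```text
clock: 9.18
ee_pos: [0.5662, -0.0548, 0.0621]
eef_rot: [[-0.942, 0.337, -0.001], [0.337, 0.942, 0.0], [0.001, -0.0, -1.0]]
ft_force: [-0.4, 0.5, -0.6]
finger_gap: 1.0
```

step_arm:
  steps:
    - [[0,0,0],0,255]
    - [[0,0,0],0,255]
    - [[0,0,0],0,255]
    - [[0,0,0],0,255]
    - [[0,0,0],0,255]
  squeeze: 15

```text
clock: 9.8
ee_pos: [0.5667, -0.054, 0.0627]
eef_rot: [[-0.942, 0.335, 0.0], [0.335, 0.942, -0.0], [-0.0, 0.0, -1.0]]
ft_force: [0.5, 0.2, -1.2]
finger_gap: 0.516
```

step_arm:
  steps:
    - [[0,0,0],0,255]
    - [[0,0,0],0,255]
    - [[0,0,0],0,255]
    - [[0,0,0],0,255]

```text
clock: 10.3
ee_pos: [0.5666, -0.0544, 0.0625]
eef_rot: [[-0.942, 0.335, -0.0], [0.335, 0.942, -0.001], [0.0, -0.001, -1.0]]
ft_force: [-0.8, -2.4, 1.0]
finger_gap: 0.135
```

The opening reads 11.8 mm, so the 12 mm wing is held. Press down.

step_arm:
  steps:
    - [[0,0,-0.3],0,255]
    - [[0,0,-0.6],0,255]
    - [[0,0,-0.9],0,255]
    - [[0,0,-1.1],0,255]
    - [[0,0,-1.1],0,255]

```text
clock: 10.92
ee_pos: [0.5669, -0.0546, 0.0543]
eef_rot: [[-0.942, 0.335, 0.001], [0.335, 0.942, -0.001], [-0.002, -0.001, -1.0]]
ft_force: [-5.6, -1.6, 20.2]
finger_gap: 0.137
```

20 N is well above the 9 N spring, so the stud is bottomed. Turn clockwise while holding the press.

step_arm:
  steps:
    - [[0,0,0],-8,255]
    - [[0,0,0],-16,255]
    - [[0,0,0],-24,255]
    - [[0,0,0],-32,255]
    - [[0,0,0],-40,255]

```text
clock: 11.55
ee_pos: [0.5678, -0.0536, 0.0543]
eef_rot: [[-0.502, 0.865, 0.003], [0.865, 0.502, 0.0], [-0.001, 0.003, -1.0]]
ft_force: [-3.6, 2.2, 19.9]
finger_gap: 0.139
```

step_arm:
  steps:
    - [[0,0,0],-8,255]
    - [[0,0,0],-16,255]
    - [[0,0,0],-24,255]
    - [[0,0,0],-32,255]
    - [[0,0,0],-40,255]

```text
clock: 12.18
ee_pos: [0.5692, -0.0533, 0.0543]
eef_rot: [[0.172, 0.985, 0.006], [0.985, -0.172, 0.0], [0.001, 0.006, -1.0]]
ft_force: [-0.2, 3.8, 16.3]
finger_gap: 0.136
```

step_arm:
  steps:
    - [[0,0,0],-3,255]
    - [[0,0,0],-5,255]
    - [[0,0,0],-5,255]

```text
clock: 12.55
ee_pos: [0.5694, -0.0534, 0.0543]
eef_rot: [[0.253, 0.967, 0.006], [0.967, -0.253, 0.0], [0.002, 0.006, -1.0]]
ft_force: [-0.9, 4.2, 17.0]
finger_gap: 0.135
```

Run:
```python
from h import *
s=status.sense(); R=s["eef_rot"]; print(s["clock"],s["ee_pos"],s["ft_force"],s["ft_torque"],s["finger_gap"],np.degrees(np.arctan2(R[1,0],R[0,0])))
```

```text
12.55 [ 0.56937479 -0.05338436  0.05434156] [-0.86585265  4.24396191 16.99950149] [ 0.62920266  0.07864438 -0.0284151 ] 0.13542363215236777 75.35289706623358
```

Now about 75°, against 73.5° expected when locked. Open only partway, since the rails are close, then lift.

step_arm:
  steps:
    - [[0,0,0.2],0,165]
    - [[0,0,0.2],0,165]
    - [[0,0,0.2],0,165]
    - [[0,0,0.2],0,165]
    - [[0,0,0.2],0,165]

```text
clock: 13.18
ee_pos: [0.5665, -0.0541, 0.0532]
eef_rot: [[0.252, 0.968, -0.001], [0.968, -0.252, 0.0], [0.0, -0.001, -1.0]]
ft_force: [-0.1, -0.3, 0.2]
finger_gap: 0.351
```

step_arm:
  steps:
    - [[0,0,2],0,165]
    - [[0,0,5],0,165]
    - [[0,0,10],0,165]
    - [[-5,-6,13],0,165]
    - [[-10,-12,13],0,165]

```text
clock: 13.8
ee_pos: [0.4902, -0.148, 0.1828]
eef_rot: [[0.249, 0.968, 0.004], [0.968, -0.249, -0.003], [-0.002, 0.005, -1.0]]
ft_force: [-0.9, -0.9, -0.5]
finger_gap: 0.353
```

step_arm:
  steps:
    - [[0,-6,0],0,165]
    - [[0,-12,0],0,165]
    - [[0,-15,0],0,165]
    - [[0,-15,0],0,165]

```text
clock: 14.3
ee_pos: [0.4893, -0.2994, 0.1807]
eef_rot: [[0.255, 0.967, 0.001], [0.967, -0.255, -0.001], [-0.001, 0.001, -1.0]]
ft_force: [-0.2, -0.2, -0.7]
finger_gap: 0.356
```

Run:
```python
from h import *
c=read_camera("top"); cv2.imwrite("pics/t3.png",c["color"][:,:,::-1])
s=read_camera("side"); cv2.imwrite("pics/s3.png",s["color"][:,:,::-1])
cv2.imwrite("pics/s3c.png",cv2.resize(s["color"][190:270,310:410,::-1],(750,600),interpolation=cv2.INTER_CUBIC))
for cam,b in((c,(330,200,420,290)),(s,(320,190,390,260))):
  for z in(.070,.076):
    P,cn=pts(cam,(22,150,40),(35,255,255),b,z); print("wing",z,rect(P),cn.mean(0))
P,cn=pts(c,(150,45,60),(179,255,255),(430,210,510,330),0.104); print("mould",rect(P))
```

```text
wing 0.07 ((567.2, -55.4), (43.8, 12.2), 75.9) [365.80392157 247.41176471]
wing 0.076 ((566.3, -54.9), (43.6, 12.1), 75.9) [365.80392157 247.41176471]
wing 0.07 ((564.9, -50.0), (49.8, 21.7), 76.21) [354.02 224.44]
wing 0.076 ((561.6, -45.7), (49.4, 21.6), 76.21) [354.02 224.44]
mould ((520.5, -236.1), (140.6, 63.4), -16.22)
```

View pics/t3.png

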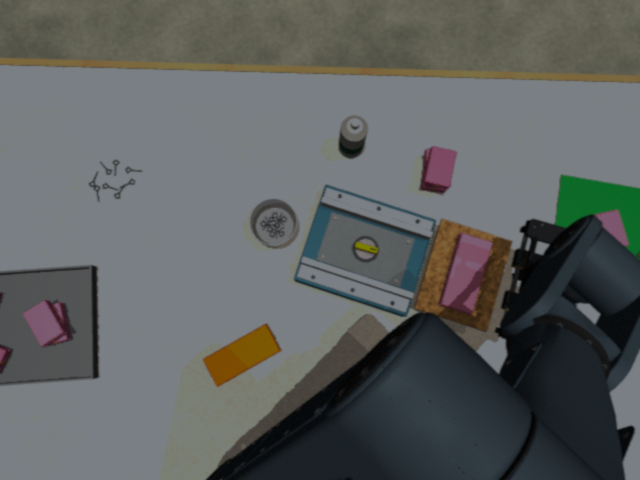

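View pics/s3c.png

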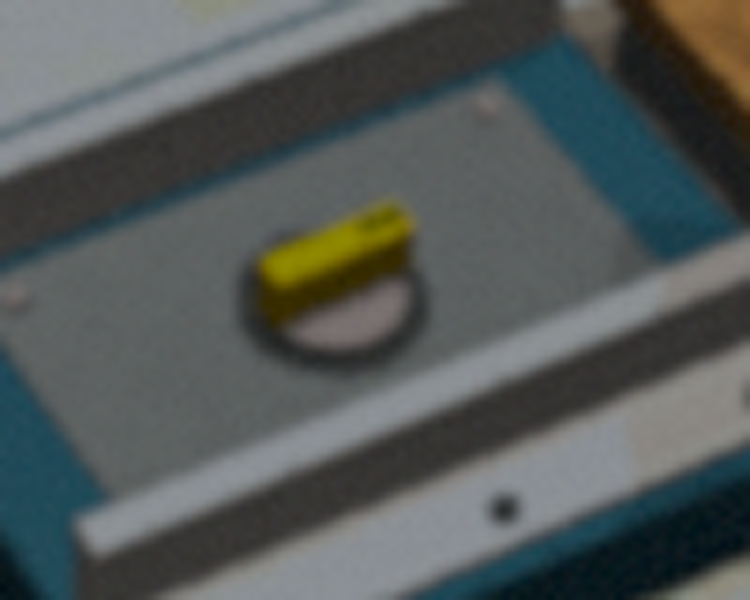

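View pics/s3.png

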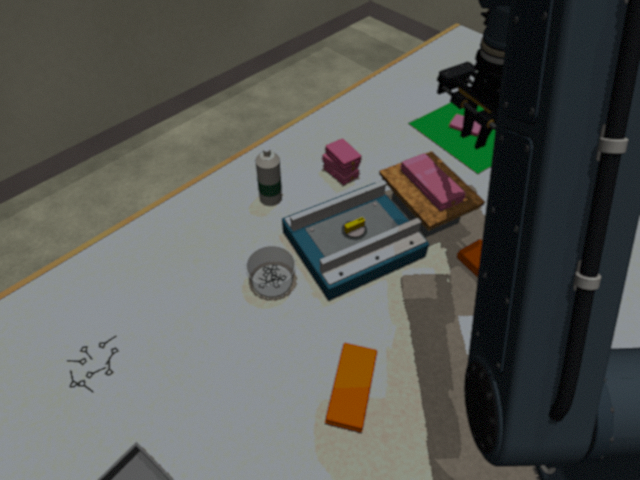

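Run:
```python
from h import *
s=read_camera("side"); c=read_camera("top")
for z in(.070,.076):
  X=ray(c,[(365.8,247.4)],z); p=proj(s,X)[0]; print(z,p,(p-[310,190])*7.5)
```

```text
0.07 [354.74697109 222.19673325] [335.60228317 241.47549935]
0.076 [355.11246702 220.51678043] [338.34350263 228.87585323]
```

The wing's top face centre in the side crop is at about (337,245). That agrees with z=0.070 (241, caught down) and not 0.076 (229, up). Its yaw is 75.9°, against rails at about 73.5°, so it has turned about 1.53 rad.

```bash
python3 -c "
from cell import robot
print(robot.hand_in())"
```

```text
the job is handed in; nothing more can be done
None
```

I lifted the pink mould off the rails, set it on the cork stand, then pressed the yellow wing down and turned it 85° clockwise. I then let go, backed the arm clear and handed in at about 14.5 s.

- **Mould:** it lies flat at (0.520, -0.236), within 1–2 mm of the cork's centre and lined up with it to about 0.5°. That leaves it wholly on the cork.
- **Stud:** the wing reads 75.9° against rails at about 73.5°, a turn of about 1.53 rad where 1.3 counts as locked. After release, the two views put its top at about 70 mm rather than 76 mm, so it stayed down.
- **Bystanders:** the tub, can and stack look unmoved by eye in the pictures; I did not measure them.
- **Forces:** the highest wrist force shown at the end of a move was about 20 N, while pressing the stud.

**Checks that disagreed:** the colour-mask fit of the base was useless because the rails and mould broke it up, so I used its corners instead. The stud position worked out from the cork centre was about 8 mm off the direct sighting of the wing, which I used.

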